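Set the mandoline's slice thickness and lock it

TASK

Set the mandoline to its fifth thickness mark, counting from the thinnest: with a fingertip, flick the lobed edge of its thickness wheel round by as many clicks as it takes until the pointer rests at that mark. Then push the lock slide fully shut towards the wheel. Work gently with the fingertips only: do not lift, tip or shove the mandoline about, and leave everything else on the counter where it is.

Things in the scene. Friction and masses are not known exactly. Their poses are not given: they have to be found in the camera images.
- slicer: mandoline: flat vegetable slicer, 130 mm wide (x), 466 long (y), deck 46 high, 2 kg, loose on rubber feet. Origin: centre of its underside, z up. +y runs along it from the steel adjuster head (y -218 to -48 mm) past ramp and blade to the wire handle loop. The thickness wheel sticks out of the head's -x side (face at x -65 mm), with free space under it down to the counter
- thickness_wheel (a joint): turn of the wheel, rad, grows counter-clockwise seen from above (thicker). It rests on clicks 0.698 (40 degrees) apart: first scale mark 0, second 0.698, third 1.396, fourth 2.094, fifth 2.793, sixth 3.491; stops just past the ends. A lobe needs 2 to 3 N at its end to leave a click; past half way (20 degrees) the wheel snaps on by itself. It cannot turn while the lock is shut
- wheel_axis (a point): on the wheel's vertical axis, top of its hub; slicer frame x -50, y -158, z 60 mm. Flat black wheel: hub radius 27 mm, nine equal straight lobes to radius 44, 6 mm wide, round-ended, 10 thick (z 49 to 59), 22 mm free between lobe ends
- lobe_out (a point): end of the lobe that points straight out of the slicer (its -x) whenever the wheel rests on a click, at mid thickness: 44 mm from the axis, slicer frame x -94, y -158, z 54 mm; fixed to the slicer. The other lobes follow every 40 degrees. Out here a growing joint value moves lobes along the slicer's -y
- pointer_tip (a point): outer end of the wheel's pointer, a metal raised bar on one lobe, 41 mm from the axis; turns with the wheel and sweeps over the deck past six raised black scale bars, which grow from thin (first) to thick (sixth)
- fifth_mark (a point): middle of the fifth scale bar on the deck (counting from the thinnest; the second thickest), 51 mm from the wheel's axis; the pointer points at it when the wheel stands at 2.793
- lock_slide (a joint): travel of the lock slide, m: 0 open, 0.015 shut (at its stop). It runs on the deck along the slicer's -y, towards the wheel, and stays where it is left; about 2 N pushes it. It starts open or within 2.5 mm of it. Its bolt goes home only when the wheel sits on a click
- lock_knob (a point): middle of the top of the lock slide's black ribbed knob, 20 mm (slicer x) by 11 mm (y), 14 mm above the deck (60 mm above the counter); moves with the slide. Open: slicer frame x -46, y -71 mm. The deck and ramp on its +y side are flat and free
- chili_ramekin: small dark round ramekin, 58 mm wide, 34 mm tall, standing beside the slicer on the wheel side; origin at the centre of its underside
- peeler_1: white-handled peeler lying on the counter beside the slicer, 170x25x18 mm; origin at the centre of its underside, x along it
- jar_1: squat jar with a green lid, 68 mm wide, 84 mm tall; origin at the centre of its underside
- kitchen_timer: white wedge-shaped timer, 53x70x50 mm; origin at the centre of its underside
- cutting_board: white cutting board lying flat, 165x235x14 mm; origin at the centre of its underside
- spice_jar_1: spice jar with a green lid, 46 mm wide, 106 mm tall; origin at the centre of its underside
- spice_jar_2: the second spice jar with a green lid, same size; origin at the centre of its underside

How it is judged:
By the outcome, as a careful person would: the job done as asked, in the order asked, and still so for the second after the job is handed in, with the robot touching nothing.
It also fails if it takes over 51 s, if anything falls off the work surface, if the arm or the gripper's body presses on something with over 40 N, if the wrist force passes 120 N, or if a joint passes its speed limit or range.

ROBOT

A 6-joint arm with a two-finger parallel gripper is mounted at the origin on a cart in front of the work surface, level with it; the furniture and walls round the work are solid. World frame = base frame: x ahead of the robot, y to its left, z up, the work surface at z = 0. Lengths are in mm, angles in degrees, forces in N, time in s.
With the tool pointing down it reaches from about 350 to 850 mm from the base axis. Payload 8.1 kg.
Tool frame: the origin (TCP) lies midway between the tips of the shut fingers; the grasp point (between the pads) lies 19 mm behind it; z points along the fingers, y is the line along which they close (so a half turn about z gives the same grasp; the last joint's range is limited). The gripper opens to 85 mm and grips with 20 to 120 N. Pads are 22 mm wide; open, the fingers measure 114 mm over their backs; the gripper's body (76 mm by 85 mm) begins 54 mm behind the grasp point. The pads swing forward as they close: fully open they stand 13 mm farther back than shut.
Start: joints at [-71.815, 7.471, 85.268, -0, 87.261, -4.893], TCP at [235.217, -551.977, 231.292] pointing down, gripper open.
Joint ranges: [-169.43, 169.43], [-51.17, 129.36], [1.28, 143.12], [-76.62, 256.62], [0, 156.53], [-152.29, 152.29]. Speed limits (degrees/s): [136.94, 136.94, 159.86, 180, 180, 180].

INTERFACE

Orientations are given as [roll, pitch, yaw] about the fixed x, y, z axes, in that order (R = Rz(yaw) Ry(pitch) Rx(roll)).
In Python, from bench import sense, snapshot, camera_params, hand_in, masks_of, pinpoint gives the robot as it stands.
- The arm moves only by the tool step_arm, never from a script. Its argument "targets" is a list of rows, each an object with "angular": the turn, a rotation vector about the tool's x, y, z scaled (see below), a list of three; "dp": the shift along the tool's x, y, z scaled (see below), a list of three; "fingers": the closure, from 0 (fully open) to 1 (shut). A call has exactly 8 rows; each row is the pose to reach, as a shift and turn from the pose commanded when the call began, along the tool's axes at that moment, turning the shorter way round; what a row does not reach only later rows make up. The controller multiplies each number of a shift by 0.2 m and each number of a turn by 180 degrees. A row lasts 1/8 s, in which the tool goes at most 62.5 mm and 10.7 degrees, less where a joint would pass 70% of its speed; a pose out of reach is approached as far as the arm can. A call with a number of a shift or a turn outside -1 to 1 is refused whole. A call with a gripper value outside its range is refused whole. The fingers move at their own pace and stop on an object; "newtons" is the grip in N (left out, the last holds). Time passes only in rows, so rows that repeat a pose let the fingers close, or fill a call up. It gives the time, the measured TCP pose, the force, the opening and the grip force at its end, in the units of the state.
- sense(): the state, without advancing time (a new reading comes with each control period).
- snapshot(name): name is "scene" or "top"; returns the picture (384x512x3 uint8, blue, green, red); there is no depth.
- camera_params(name): a dict with "vfov" (degrees; the focal length in pixels is half the picture's height over the tangent of half this angle, whatever the lens; pixels are square), "cx", "cy" (the principal point, pixels), "R" (3x3) and "t" (3): a world point X has camera coordinates R X + t. Camera axes: x right, y down, z forward; pixel columns grow to the right and rows downward; lengths in mm; the calibration is good to about 2 mm. A picture is of the moment at which its call begins. camera_params takes no time and is no camera call.
- hand_in(): hands the job in; it is judged then, once.
Trained networks look in the newest picture that a camera, given by its name, has taken for a name from the list of things; names that differ only in an ending like _2 or _b are one class to them, and where a whole thing is asked for, a point or a joint stands for the part that bears it (a point fixed in the world has none). Each returns a list of dicts, best first, with "conf" (0 to 1); they miss things now and then, are a little off and sometimes report something else, mostly with a low value. They report only what shows in the picture. A call takes as long as a camera call.
- masks_of(camera, label): "pixels" (384x512 bool, what is visible of it) and "at" ([column, row] in pixels, amid what is visible of it).
- pinpoint(camera, label): "at" ([column, row] in pixels: a listed point, or the origin of a listed thing).
The state is a dict: "time": time; "joint_pos": joint angles; "qd": joint speeds; "joint_efforts": joint torques, N m; "tool_pos": TCP position; "tcp_rot": TCP orientation; "ft_force": force on the tool from outside, world axes, zero at the start; "wrist_torque": the same for the moment, N m; "finger_gap": finger opening in mm; "grip_force": force on a finger pad.
Only numpy, scipy, OpenCV 4.12 (cv2) and the standard library are available. Lean on these libraries where they do the work, as an engineer would, in place of code of your own. Each camera call takes 0.05 s, during which the arm holds its last target. There are 200 camera calls.

## Working session

There is one attempt and no reset: what is moved stays moved. The work goes in short steps, Python scripts to look and compute and a tool call to move; the robot and the scene stay as the last step left them, time stands still between calls to the robot, and variables do not carry over. Pictures are saved under pics/ and viewed, at most 10 in all, crops included, and the job is handed in when it is done.

Besides the shell and the picture viewer there is one more tool, called after "Emit:" by a JSON object that holds its "fn" and its "kwargs", one argument or row to a line. step_arm: Moves the arm, as the interface text tells. Its arguments: {"type":"object","properties":{"targets":{"type":"array","items":{"type":"object","properties":{"angular":{"type":"array","items":{"type":"number","minimum":-1,"maximum":1}},"dp":{"type":"array","items":{"type":"number","minimum":-1,"maximum":1}},"fingers":{"type":"number"}}}},"newtons":{"type":"number"}},"required":["targets"]}

```bash
mkdir -p pics
cat > h.py <<'E'
import numpy as np, cv2
from scipy.spatial.transform import Rotation as Ro
from bench import sense, snapshot, camera_params, hand_in, masks_of, pinpoint
def ray(cam,px):
    p=camera_params(cam); f=192/np.tan(np.radians(p["vfov"]/2)); R=np.array(p["R"]); t=np.array(p["t"])
    d=R.T@np.array([(px[0]-p["cx"])/f,(px[1]-p["cy"])/f,1]); return -R.T@t, d
def at_z(cam,px,z):
    c,d=ray(cam,px); return c+d*(z-c[2])/d[2]
def proj(cam,X):
    p=camera_params(cam); f=192/np.tan(np.radians(p["vfov"]/2)); q=np.array(p["R"])@X+np.array(p["t"]); return np.array([p["cx"]+f*q[0]/q[2],p["cy"]+f*q[1]/q[2]])
E
python3 - <<'E'
from h import *
for c in ("scene","top"):
    im=snapshot(c); cv2.imwrite(f"pics/{c}0.png",im)
    p=camera_params(c); print(c,p["vfov"],p["cx"],p["cy"],ray(c,(256,192)))
    for l,z in (("wheel_axis",60),("lobe_out",54),("pointer_tip",59),("fifth_mark",46),("lock_knob",60),("slicer",0),("chili_ramekin",0),("peeler_1",0),("jar_1",0),("kitchen_timer",0)):
        for r in pinpoint(c,l)[:2]: print(l,np.round(r["conf"],2),np.round(r["at"],1),at_z(c,r["at"],z).round(1))
s=sense();print(s)
E
```

```text
scene 54.30246056152322 255.52629921456588 195.0460954832562 (array([-278.69311616, -684.14607318,  567.70885379]), array([ 0.78373561,  0.44443824, -0.43393657]))
wheel_axis 0.69 [240.4 219.8] [ 465.9 -214.8   60. ]
lobe_out 0.91 [226.  214.7] [ 477.9 -159.6   54. ]
lobe_out 0.7 [159.9 213.2] [388.2   3.3  54. ]
pointer_tip 0.7 [237.4 216.9] [ 476.6 -198.4   59. ]
pointer_tip 0.69 [246.2 222.5] [ 463.2 -234.8   59. ]
fifth_mark 0.9 [258.6 221. ] [ 507.1 -248.3   46. ]
fifth_mark 0.4 [296.6 271.1] [ 357.6 -431.2   46. ]
lock_knob 0.62 [185.3 185. ] [563.4  56.3  60. ]
lock_knob 0.41 [247.6 225. ] [ 452.6 -245.6   60. ]
slicer 0.62 [282.6 220.3] [ 617.9 -269.9    0. ]
chili_ramekin 0.75 [197.3 230.3] [438.4 -85.8   0. ]
chili_ramekin 0.31 [374.7 284.7] [ 461.2 -586.1    0. ]
peeler_1 0.7 [374.7 285.6] [ 458.  -586.9    0. ]
peeler_1 0.49 [305.8 237.6] [ 565.  -368.4    0. ]
jar_1 0.8 [293.5 272.8] [ 403.8 -405.2    0. ]
jar_1 0.57 [229.5 215.9] [ 556.7 -117.9    0. ]
kitchen_timer 0.68 [372.3 282.8] [ 465.2 -579.5    0. ]
top 53.55550716667659 257.63574401924365 187.44883171730328 (ar
[... 657 characters left out ...]
    0. ]
{'time': 1.1, 'joint_pos': array([-7.18135629e+01,  7.47152774e+00,  8.52675488e+01,  3.57385561e-04,
        8.72622016e+01, -4.89262023e+00]), 'qd': array([-0.08761656,  0.07315737,  0.02211339,  0.0428251 , -0.05363861,
        0.06318659]), 'joint_efforts': array([ 1.72931937e-04, -5.69335055e+01, -5.00870097e+01, -4.34461217e-04,
        1.37746658e-03, -4.21255180e-06]), 'tool_pos': array([ 235.22740334, -551.96742026,  231.29085945]), 'tcp_rot': array([-1.79998757e+02, -4.64692019e-04,  2.30790403e+01]), 'ft_force': array([-0.41319093, -0.48694896, -0.83906988]), 'wrist_torque': array([-0.00920766,  0.04265717, -0.04626686]), 'grip_force': 0.0, 'finger_gap': 85.7573560884016}
```

View pics/top0.png

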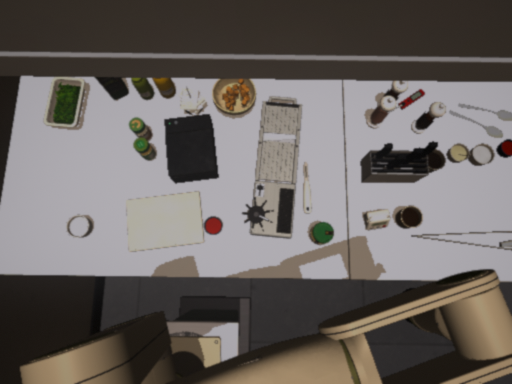

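View pics/scene0.png

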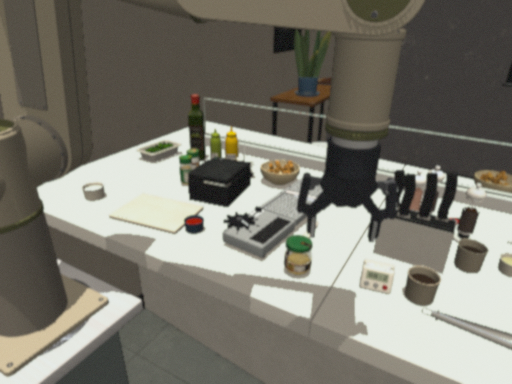

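Run:
```python
from h import *
im=cv2.imread("pics/top0.png"); a=cv2.resize(im[165:245,235:310],None,fx=7,fy=7,interpolation=cv2.INTER_CUBIC); 
im=cv2.imread("pics/scene0.png"); b=cv2.resize(im[180:260,215:315],None,fx=7,fy=7,interpolation=cv2.INTER_CUBIC)
cv2.imwrite("pics/a.png",a);cv2.imwrite("pics/b.png",b)
M={}
for c in("top","scene"):
    snapshot(c)
    m=masks_of(c,"slicer")
    for r in m[:3]:
        p=r["pixels"].astype(np.uint8); print(c,r["conf"],p.sum(),cv2.boundingRect(p), cv2.minAreaRect(cv2.findNonZero(p)))
    M[c]=m[0]["pixels"]
    w=masks_of(c,"wheel_axis")
    for r in w[:2]: print("wheel",r["conf"],r["pixels"].sum(),r["at"],cv2.boundingRect(r["pixels"].astype(np.uint8)))
    M[c+"w"]=w[0]["pixels"] if w else 0
    w=masks_of(c,"lock_knob")
    for r in w[:2]: print("knob",r["conf"],r["pixels"].sum(),r["at"],cv2.boundingRect(r["pixels"].astype(np.uint8)))
np.savez("m.npz",**M)
```

```text
top 0.96 5734 (243, 96, 59, 143) ((273.20111083984375, 166.28941345214844), (50.31914520263672, 140.3041229248047), 6.115502834320068)
wheel 0.72 5873 [278.4, 168.5] (243, 96, 59, 143)
scene 0.88 3354 (223, 180, 99, 78) ((275.55059814453125, 220.99673461914062), (51.94773483276367, 110.04454040527344), 63.09390640258789)
wheel 0.92 3417 [266.9, 221.2] (222, 180, 100, 79)
```

View pics/a.png

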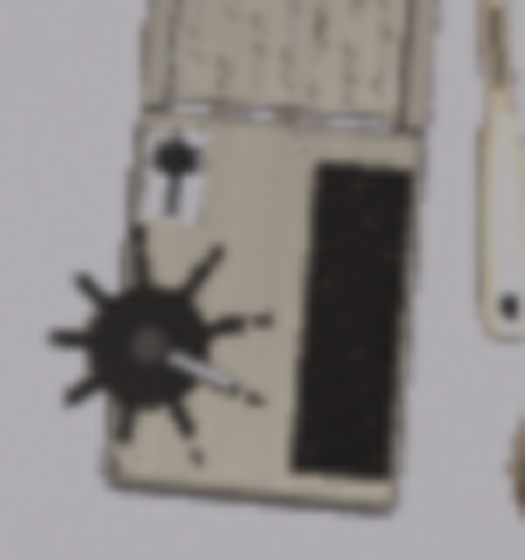

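View pics/b.png

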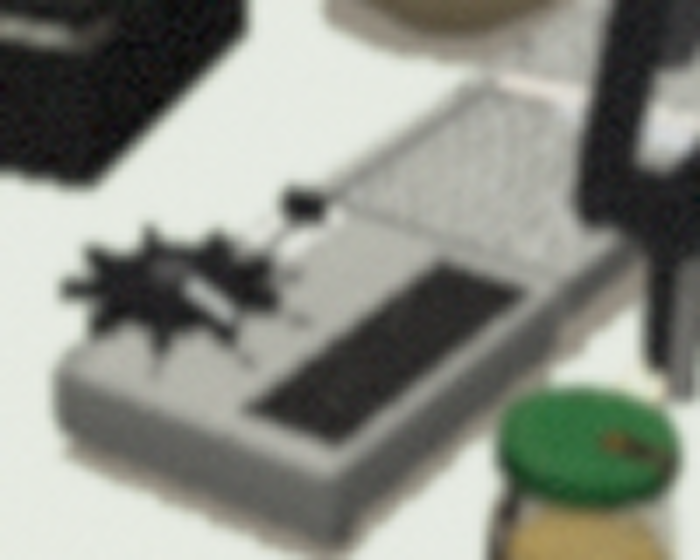

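Top crop: hub at crop (148,345), pointer on the third mark position (slicer −20°), bars also at (195,457) and (262,320), knob at (176,157). Scene crop shows hub at (170,272), pointer tip (238,328) and knob (305,203). The six marks must sit at −100…100°, so the fifth is at +60°: two clicks up.

```bash
cat >> h.py <<'E'
def fit(obs, x0=(640,-260,-96,2)):
    from scipy.optimize import least_squares
    def W(p,P,k): 
        P=np.array(P,float)+ (np.array([0,-p[3],0]) if k else 0)
        return Ro.from_euler('z',p[2],degrees=True).apply(P)+[p[0],p[1],0]
    f=lambda p: np.concatenate([proj(c,W(p,P,k))-px for c,px,P,k in obs])
    r=least_squares(f,x0,loss='soft_l1',f_scale=1.0); return r.x, r.fun.reshape(-1,2)
def s2w(p,P): return Ro.from_euler('z',p[2],degrees=True).apply(np.array(P,float))+[p[0],p[1],0]
E
python3 - <<'E'
from h import *
T=lambda u,v:np.array([235+u/7-.4,165+v/7-.4]); S=lambda u,v:np.array([215+u/7-.4,180+v/7-.4])
L=lambda a,r=43,z=56:[-50+r*np.cos(np.radians(a)),-158+r*np.sin(np.radians(a)),z]
o=[("top",T(148,345),[-50,-158,60],0),("top",T(54,338),L(180),0),("top",T(80,280),L(140),0),("top",T(70,400),L(220),0),("top",T(123,440),L(260),0),("top",T(138,230),L(100),0),("top",T(219,250),L(60),0),("top",T(236,388),L(-20,41,60),0),
("top",T(392,502),[65,-218,46],0),("top",T(113,482),[-65,-218,46],0),("top",T(176,157),[-46,-71,60],1),
("scene",S(170,272),[-50,-158,60],0),("scene",S(238,328),L(-20,41,60),0),("scene",S(305,203),[-46,-71,59],1),("scene",S(338,475),[65,-218,46],0)]
p,r=fit(o); print(p.round(2)); print(r.round(1).tolist())
for c in("top","scene"):
    q,r=fit([a for a in o if a[0]==c]); print(c,q.round(2), s2w(q,[-94,-158,54]).round(1))
print(s2w(p,[-50,-158,60]),s2w(p,[-94,-158,54]),s2w(p,[-46,-71-p[3],60]))
print("sl x",s2w(p,[1,0,0])-s2w(p,[0,0,0]))
E
```

```text
[ 626.29 -269.55  -94.12    3.84]
[[0.5, -0.2], [-0.1, -0.2], [0.3, -0.5], [0.0, 0.2], [0.4, 0.0], [0.7, 2.6], [-1.6, 2.2], [0.1, -0.7], [1.6, 0.8], [-1.1, -0.1], [0.1, 0.1], [0.8, -0.3], [-0.4, -1.9], [-0.3, -1.4], [-0.1, -1.1]]
top [ 627.27 -268.1   -93.71    3.95] [ 475.7 -164.1   54. ]
scene [ 621.2  -273.1   -94.27    4.07] [ 470.6 -167.6   54. ]
[ 472.28570219 -208.33068523   60.        ] [ 475.44588571 -164.44431787   54.        ] [ 554.94604862 -218.29327477   60.        ]
sl x [-0.07182235 -0.99741744  0.        ]
```

```bash
cat >> h.py <<'E'
P=np.array([626.3,-269.55,-94.1])
def go(xr,yr,z):   # goal rel. wheel axis in slicer xy, mm; TCP z; yaw to slicer
    s=sense(); R=Ro.from_euler('xyz',s["tcp_rot"],degrees=True); g=s2w(P,[-50+xr,-158+yr,0]); g[2]=z
    G=Ro.from_euler('xyz',[180,0,P[2]+180],degrees=True)
    print("t",s["time"],"goal",g.round(1),"dp",(R.inv().apply(g-s["tool_pos"])/200).round(4),"ang",((R.inv()*G).as_rotvec(degrees=True)/180).round(4))
E
python3 -c "
from h import *
go(-62,-34,150)"
```

```text
t 1.5 goal [ 442.8 -144.1  150. ] dp [ 1.7543 -1.4693  0.4065] ang [-0.     0.    -0.349]
```

Emit:
{"fn": "step_arm", "kwargs": {
  "targets": [
    {"dp": [0.2, -0.168, 0], "angular": [0, 0, 0], "fingers": 0},
    {"dp": [0.4, -0.336, 0], "angular": [0, 0, 0], "fingers": 0},
    {"dp": [0.6, -0.504, 0], "angular": [0, 0, 0], "fingers": 0},
    {"dp": [0.8, -0.672, 0], "angular": [0, 0, 0], "fingers": 0},
    {"dp": [1, -0.84, 0], "angular": [0, 0, 0], "fingers": 0},
    {"dp": [1, -0.84, 0], "angular": [0, 0, 0], "fingers": 0},
    {"dp": [1, -0.84, 0], "angular": [0, 0, 0], "fingers": 0},
    {"dp": [1, -0.84, 0], "angular": [0, 0, 0], "fingers": 0}
  ]
}}

```text
time: 2.5
tool_pos: [352.9, -319.9, 231.3]
tcp_rot: [180.0, 0.0, 23.0]
ft_force: [0.7, -0.0, -0.1]
finger_gap: 85.4
grip_force: 0.0
```

Emit:
{"fn": "step_arm", "kwargs": {
  "targets": [
    {"dp": [0.15, -0.12, 0.08], "angular": [0, 0, -0.058], "fingers": 0},
    {"dp": [0.3, -0.25, 0.16], "angular": [0, 0, -0.116], "fingers": 0},
    {"dp": [0.45, -0.37, 0.24], "angular": [0, 0, -0.174], "fingers": 0},
    {"dp": [0.6, -0.5, 0.32], "angular": [0, 0, -0.232], "fingers": 0},
    {"dp": [0.754, -0.629, 0.4], "angular": [0, 0, -0.29], "fingers": 0},
    {"dp": [0.754, -0.629, 0.406], "angular": [0, 0, -0.349], "fingers": 0},
    {"dp": [0.754, -0.629, 0.406], "angular": [0, 0, -0.349], "fingers": 0},
    {"dp": [0.754, -0.629, 0.406], "angular": [0, 0, -0.349], "fingers": 0}
  ]
}}

```text
time: 3.5
tool_pos: [442.8, -145.2, 150.3]
tcp_rot: [180.0, 0.0, 85.6]
ft_force: [-0.4, 0.8, -0.4]
finger_gap: 85.4
grip_force: 0.0
```

```bash
python3 -c "
from h import *
s=sense();print(s['tool_pos'],s['tcp_rot'],s['ft_force'],s['finger_gap'])
go(-62,-34,32)
im=snapshot('scene');cv2.imwrite('pics/c.png',cv2.resize(im[130:260,170:310],None,fx=4.5,fy=4.5,interpolation=cv2.INTER_CUBIC))"
```

```text
[ 442.7583293  -145.18637104  150.32824112] [1.79984260e+02 1.49242429e-02 8.55641331e+01] [-0.44081978  0.75361355 -0.43994417] 85.43082197232722
t 3.5 goal [ 442.8 -144.1   32. ] dp [ 5.500e-03 -4.000e-04  5.916e-01] ang [ 0.0001  0.0001 -0.0019]
```

View pics/c.png

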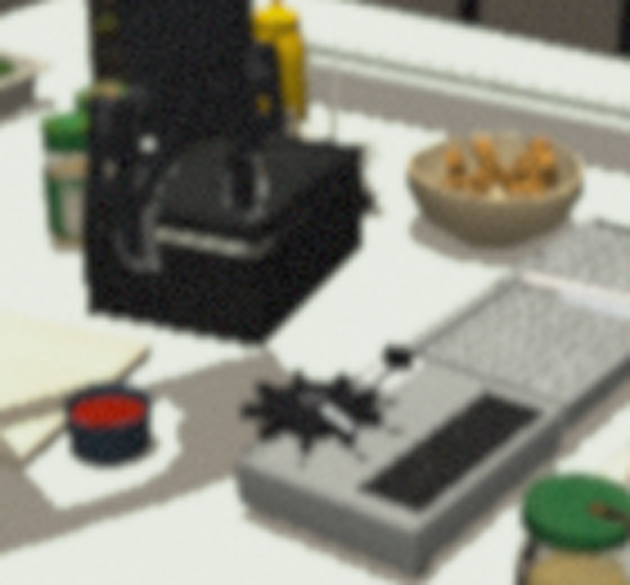

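The gripper hangs open above the counter left of the wheel; wheel hub at crop (318,410), finger tips near (140,265) and (245,205). Descending outside the wheel's reach.

Emit:
{"fn": "step_arm", "kwargs": {
  "targets": [
    {"dp": [0.005, 0, 0.12], "angular": [0, 0, 0], "fingers": 0},
    {"dp": [0.005, 0, 0.24], "angular": [0, 0, 0], "fingers": 0},
    {"dp": [0.005, 0, 0.36], "angular": [0, 0, 0], "fingers": 0},
    {"dp": [0.005, 0, 0.46], "angular": [0, 0, 0], "fingers": 0},
    {"dp": [0.005, 0, 0.54], "angular": [0, 0, 0], "fingers": 0},
    {"dp": [0.005, 0, 0.59], "angular": [0, 0, 0], "fingers": 0},
    {"dp": [0.005, 0, 0.59], "angular": [0, 0, 0], "fingers": 0},
    {"dp": [0.005, 0, 0.59], "angular": [0, 0, 0], "fingers": 0}
  ]
}}

```text
time: 4.55
tool_pos: [443.4, -143.5, 32.8]
tcp_rot: [179.9, 0.0, 85.9]
ft_force: [0.8, -0.1, 0.8]
finger_gap: 85.0
grip_force: 0.0
```

```bash
python3 -c "
from h import *
s=sense();print(s['tool_pos'],s['tcp_rot'],s['ft_force'],s['finger_gap'])
go(-45,-34,32)
im=snapshot('scene');a=cv2.resize(im[170:260,190:290],None,fx=5,fy=5,interpolation=cv2.INTER_CUBIC)
im=snapshot('top');b=cv2.resize(im[165:255,210:270],None,fx=5,fy=5,interpolation=cv2.INTER_CUBIC)
cv2.imwrite('pics/d.png',np.hstack([a,b]))"
```

```text
[ 443.39029173 -143.4604176    32.80244676] [1.79942549e+02 2.00142313e-02 8.58812049e+01] [ 0.84614044 -0.07505095  0.7638926 ] 85.00523871296848
t 4.55 goal [ 441.6 -161.1   32. ] dp [-0.0884 -0.0027  0.004 ] ang [ 0.0003  0.0001 -0.0001]
```

View pics/d.png

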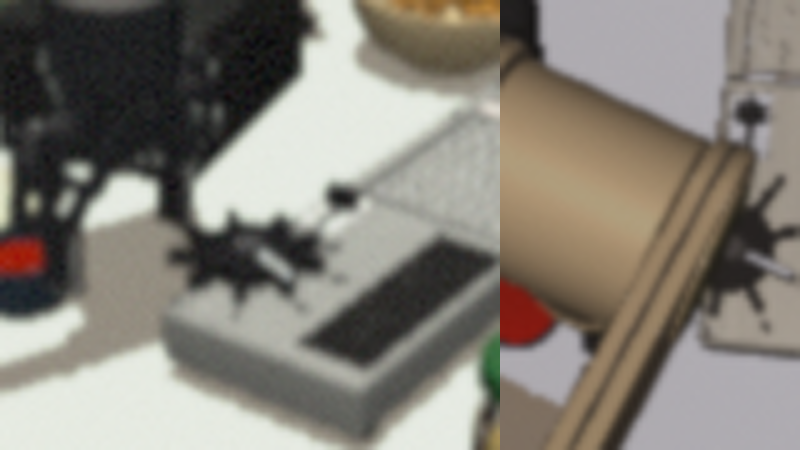

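Scene half: far finger's tip is near (180,235), beside the lobe ends (out lobe at (175,257)); arm hides the wheel partly in the top half. Moving in between lobes.

Emit:
{"fn": "step_arm", "kwargs": {
  "targets": [
    {"dp": [-0.02, 0, 0], "angular": [0, 0, 0], "fingers": 0},
    {"dp": [-0.04, 0, 0], "angular": [0, 0, 0], "fingers": 0},
    {"dp": [-0.06, 0, 0], "angular": [0, 0, 0], "fingers": 0},
    {"dp": [-0.075, 0, 0], "angular": [0, 0, 0], "fingers": 0},
    {"dp": [-0.085, 0, 0], "angular": [0, 0, 0], "fingers": 0},
    {"dp": [-0.085, 0, 0], "angular": [0, 0, 0], "fingers": 0},
    {"dp": [-0.085, 0, 0], "angular": [0, 0, 0], "fingers": 0},
    {"dp": [-0.085, 0, 0], "angular": [0, 0, 0], "fingers": 0}
  ]
}}

```text
time: 5.65
tool_pos: [441.6, -160.0, 32.1]
tcp_rot: [-180.0, -0.0, 85.9]
ft_force: [-0.5, -0.5, 0.9]
finger_gap: 85.1
grip_force: 0.0
```

Emit:
{"fn": "step_arm", "kwargs": {
  "targets": [
    {"dp": [0, -0.012, 0], "angular": [0, 0, 0], "fingers": 0},
    {"dp": [0, -0.024, 0], "angular": [0, 0, 0], "fingers": 0},
    {"dp": [0, -0.036, 0], "angular": [0, 0, 0], "fingers": 0},
    {"dp": [0, -0.048, 0], "angular": [0, 0, 0], "fingers": 0},
    {"dp": [0, -0.06, 0], "angular": [0, 0, 0], "fingers": 0},
    {"dp": [0, -0.07, 0], "angular": [0, 0, 0], "fingers": 0},
    {"dp": [0, -0.07, 0], "angular": [0, 0, 0], "fingers": 0},
    {"dp": [0, -0.07, 0], "angular": [0, 0, 0], "fingers": 0}
  ]
}}

```text
time: 6.65
tool_pos: [427.6, -159.2, 32.1]
tcp_rot: [-180.0, 0.0, 85.9]
ft_force: [0.3, 1.0, 0.4]
finger_gap: 85.4
grip_force: 0.4
```

```bash
python3 -c "
from h import *
s=sense();print(s['tool_pos'],s['tcp_rot'],s['ft_force'],s['finger_gap'])
im=snapshot('scene');a=cv2.resize(im[170:260,190:290],None,fx=6,fy=6,interpolation=cv2.INTER_CUBIC)
cv2.imwrite('pics/e.png',a)
for r in pinpoint('scene','pointer_tip'): print(r)"
```

```text
[ 427.63418051 -159.16245634   32.12015005] [-1.79995830e+02  9.49359350e-04  8.58952809e+01] [0.26313647 0.97336197 0.40571445] 85.39342068806639
{'at': [185.1, 184.9], 'conf': 0.73}
{'at': [249.2, 223.4], 'conf': 0.64}
```

View pics/e.png

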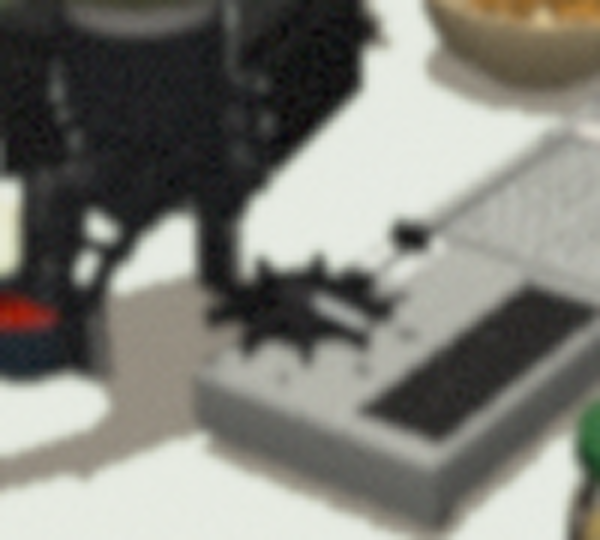

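The pointer now lies toward (370,325), between the third bar (362,370) and fourth (405,333): about half a click, bars at (240,352),(285,378) being first and second. Pushing on until it snaps, then withdrawing outward.

Emit:
{"fn": "step_arm", "kwargs": {
  "targets": [
    {"dp": [0, -0.015, 0], "angular": [0, 0, 0], "fingers": 0},
    {"dp": [0, -0.03, 0], "angular": [0, 0, 0], "fingers": 0},
    {"dp": [0, -0.045, 0], "angular": [0, 0, 0], "fingers": 0},
    {"dp": [0, -0.06, 0], "angular": [0, 0, 0], "fingers": 0},
    {"dp": [0, -0.07, 0], "angular": [0, 0, 0], "fingers": 0},
    {"dp": [0, -0.075, 0], "angular": [0, 0, 0], "fingers": 0},
    {"dp": [0, -0.075, 0], "angular": [0, 0, 0], "fingers": 0},
    {"dp": [0, -0.075, 0], "angular": [0, 0, 0], "fingers": 0}
  ]
}}

```text
time: 7.75
tool_pos: [412.8, -158.1, 32.2]
tcp_rot: [180.0, 0.0, 85.9]
ft_force: [-1.1, 0.9, 0.2]
finger_gap: 85.5
grip_force: 0.0
```

Emit:
{"fn": "step_arm", "kwargs": {
  "targets": [
    {"dp": [0.025, 0, 0], "angular": [0, 0, 0], "fingers": 0},
    {"dp": [0.05, 0, 0], "angular": [0, 0, 0], "fingers": 0},
    {"dp": [0.075, 0, 0], "angular": [0, 0, 0], "fingers": 0},
    {"dp": [0.1, 0, 0], "angular": [0, 0, 0], "fingers": 0},
    {"dp": [0.1, 0.05, 0], "angular": [0, 0, 0], "fingers": 0},
    {"dp": [0.1, 0.1, 0], "angular": [0, 0, 0], "fingers": 0},
    {"dp": [0.1, 0.145, 0], "angular": [0, 0, 0], "fingers": 0},
    {"dp": [0.1, 0.145, 0], "angular": [0, 0, 0], "fingers": 0}
  ]
}}

```text
time: 8.75
tool_pos: [443.8, -140.4, 32.1]
tcp_rot: [180.0, 0.0, 85.9]
ft_force: [0.2, -0.5, -0.6]
finger_gap: 85.4
grip_force: 0.0
```

```bash
python3 -c "
from h import *
s=sense();print(s['tool_pos'],s['tcp_rot'],s['ft_force'],s['finger_gap'])
go(-45,-34,32)
im=snapshot('scene');a=cv2.resize(im[170:260,190:290],None,fx=6,fy=6,interpolation=cv2.INTER_CUBIC)
cv2.imwrite('pics/f.png',a)"
```

```text
[ 443.84539173 -140.36792119   32.14118209] [1.79993120e+02 2.71080306e-03 8.59114360e+01] [ 0.23352825 -0.51099156 -0.57101898] 85.42210030456164
t 8.75 goal [ 441.6 -161.1   32. ] dp [-0.104  -0.0039  0.0007] ang [0.     0.     0.0001]
```

View pics/f.png

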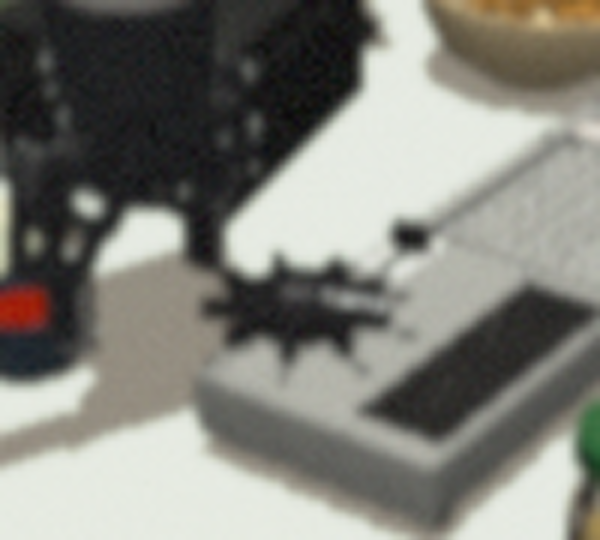

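```bash
python3 -c "
from h import *
for a in (-20,0,20,40,60,100):
    c,s=np.cos(np.radians(a)),np.sin(np.radians(a))
    f=lambda r,z:((proj('scene',s2w(P,[-50+r*c,-158+r*s,z]))-[190,170])*6).round()
    print(a,f(15,62),f(41,62),f(51,47))
"
```

```text
-20 [316. 299.] [350. 323.] [362. 362.]
0 [325. 295.] [372. 312.] [390. 348.]
20 [330. 290.] [385. 297.] [406. 329.]
40 [331. 284.] [388. 282.] [409. 309.]
60 [328. 279.] [379. 267.] [398. 291.]
100 [312. 271.] [337. 246.] [346. 265.]
```

The pointer bar now runs from (322,293) to (390,302), which matches the prediction for +20° (fourth mark). One more identical click.

Emit:
{"fn": "step_arm", "kwargs": {
  "targets": [
    {"dp": [-0.025, -0.004, 0], "angular": [0, 0, 0], "fingers": 0},
    {"dp": [-0.05, -0.004, 0], "angular": [0, 0, 0], "fingers": 0},
    {"dp": [-0.07, -0.004, 0], "angular": [0, 0, 0], "fingers": 0},
    {"dp": [-0.09, -0.004, 0], "angular": [0, 0, 0], "fingers": 0},
    {"dp": [-0.1, -0.004, 0], "angular": [0, 0, 0], "fingers": 0},
    {"dp": [-0.1, -0.004, 0], "angular": [0, 0, 0], "fingers": 0},
    {"dp": [-0.1, -0.004, 0], "angular": [0, 0, 0], "fingers": 0},
    {"dp": [-0.1, -0.004, 0], "angular": [0, 0, 0], "fingers": 0}
  ]
}}

```text
time: 9.8
tool_pos: [440.9, -160.0, 32.1]
tcp_rot: [180.0, -0.0, 85.9]
ft_force: [-0.6, -0.2, -0.4]
finger_gap: 85.7
grip_force: 0.0
```

Emit:
{"fn": "step_arm", "kwargs": {
  "targets": [
    {"dp": [0, -0.012, 0], "angular": [0, 0, 0], "fingers": 0},
    {"dp": [0, -0.024, 0], "angular": [0, 0, 0], "fingers": 0},
    {"dp": [0, -0.036, 0], "angular": [0, 0, 0], "fingers": 0},
    {"dp": [0, -0.048, 0], "angular": [0, 0, 0], "fingers": 0},
    {"dp": [0, -0.06, 0], "angular": [0, 0, 0], "fingers": 0},
    {"dp": [0, -0.07, 0], "angular": [0, 0, 0], "fingers": 0},
    {"dp": [0, -0.07, 0], "angular": [0, 0, 0], "fingers": 0},
    {"dp": [0, -0.07, 0], "angular": [0, 0, 0], "fingers": 0}
  ]
}}

```text
time: 10.8
tool_pos: [426.8, -159.1, 32.1]
tcp_rot: [-180.0, 0.0, 85.9]
ft_force: [0.7, -0.3, -0.2]
finger_gap: 85.6
grip_force: 0.3
```

Emit:
{"fn": "step_arm", "kwargs": {
  "targets": [
    {"dp": [0, -0.015, 0], "angular": [0, 0, 0], "fingers": 0},
    {"dp": [0, -0.03, 0], "angular": [0, 0, 0], "fingers": 0},
    {"dp": [0, -0.045, 0], "angular": [0, 0, 0], "fingers": 0},
    {"dp": [0, -0.06, 0], "angular": [0, 0, 0], "fingers": 0},
    {"dp": [0, -0.07, 0], "angular": [0, 0, 0], "fingers": 0},
    {"dp": [0, -0.075, 0], "angular": [0, 0, 0], "fingers": 0},
    {"dp": [0, -0.075, 0], "angular": [0, 0, 0], "fingers": 0},
    {"dp": [0, -0.075, 0], "angular": [0, 0, 0], "fingers": 0}
  ]
}}

```text
time: 11.8
tool_pos: [412.0, -158.0, 32.1]
tcp_rot: [180.0, 0.0, 85.9]
ft_force: [0.9, -0.1, -0.2]
finger_gap: 85.5
grip_force: 0.0
```

Emit:
{"fn": "step_arm", "kwargs": {
  "targets": [
    {"dp": [0.025, 0, 0], "angular": [0, 0, 0], "fingers": 0},
    {"dp": [0.05, 0, 0], "angular": [0, 0, 0], "fingers": 0},
    {"dp": [0.075, 0, 0], "angular": [0, 0, 0], "fingers": 0},
    {"dp": [0.1, 0, 0], "angular": [0, 0, 0], "fingers": 0},
    {"dp": [0.12, 0, -0.15], "angular": [0, 0, 0], "fingers": 0},
    {"dp": [0.12, 0, -0.3], "angular": [0, 0, 0], "fingers": 0},
    {"dp": [0.12, 0, -0.42], "angular": [0, 0, 0], "fingers": 0},
    {"dp": [0.12, 0, -0.42], "angular": [0, 0, 0], "fingers": 0}
  ]
}}

```text
time: 12.8
tool_pos: [415.3, -134.6, 118.3]
tcp_rot: [179.8, 0.1, 85.9]
ft_force: [0.3, -0.0, 0.1]
finger_gap: 85.4
grip_force: 0.0
```

```bash
python3 -c "
from h import *
s=sense();print(s['tool_pos'],s['tcp_rot'],s['ft_force'],s['finger_gap'])
im=snapshot('scene');a=cv2.resize(im[170:260,190:290],None,fx=6,fy=6,interpolation=cv2.INTER_CUBIC)
cv2.imwrite('pics/g.png',a)
go(4,110,110)
for r in pinpoint('scene','pointer_tip')+pinpoint('scene','lock_knob'): print(r)"
```

```text
[ 415.25257885 -134.55987979  118.2514489 ] [1.79757192e+02 9.03223812e-02 8.59104535e+01] [ 0.26937293 -0.00118537  0.09495845] 85.3698075863811
t 12.85 goal [ 581.7 -220.2  110. ] dp [-0.3695  0.8657  0.0351] ang [0.0006 0.0002 0.0001]
{'at': [250.8, 214.1], 'conf': 0.74}
{'at': [257.5, 203.6], 'conf': 0.43}
```

View pics/g.png

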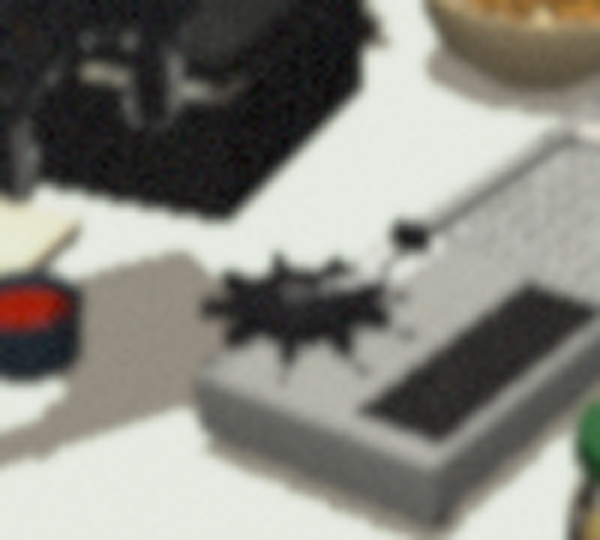

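The pointer now runs from (318,285) to about (370,265), matching the +60° prediction, the fifth mark. Now shutting the gripper and moving behind the lock knob (crop (410,236)).

Emit:
{"fn": "step_arm", "kwargs": {
  "targets": [
    {"dp": [-0.06, 0.15, 0], "angular": [0, 0, 0], "fingers": 1},
    {"dp": [-0.12, 0.3, 0], "angular": [0, 0, 0], "fingers": 1},
    {"dp": [-0.18, 0.45, 0], "angular": [0, 0, 0], "fingers": 1},
    {"dp": [-0.24, 0.6, 0], "angular": [0, 0, 0], "fingers": 1},
    {"dp": [-0.3, 0.75, 0], "angular": [0, 0, 0], "fingers": 1},
    {"dp": [-0.37, 0.94, 0], "angular": [0, 0, 0], "fingers": 1},
    {"dp": [-0.37, 0.94, 0], "angular": [0, 0, 0], "fingers": 1},
    {"dp": [-0.37, 0.94, 0], "angular": [0, 0, 0], "fingers": 1}
  ]
}}

```text
time: 13.95
tool_pos: [594.7, -220.7, 114.2]
tcp_rot: [-179.8, -0.1, 85.9]
ft_force: [-0.5, 0.3, -0.7]
finger_gap: -0.2
grip_force: 0.0
```

```bash
python3 -c "
from h import *
s=sense();print(s['tool_pos'],s['tcp_rot'],s['ft_force'],s['finger_gap'])
go(4,125,52)
im=snapshot('scene');cv2.imwrite('pics/h.png',cv2.resize(im[120:250,190:330],None,fx=4.5,fy=4.5,interpolation=cv2.INTER_CUBIC))"
```

```text
[ 594.6542831  -220.7281249   114.16340334] [-1.79824598e+02 -6.90045446e-02  8.58961375e+01] [-0.52638833  0.25334711 -0.6859451 ] -0.20546985325491016
t 13.95 goal [ 596.7 -221.3   52. ] dp [-0.0025  0.0112  0.3108] ang [-0.001  -0.0004 -0.    ]
```

View pics/h.png

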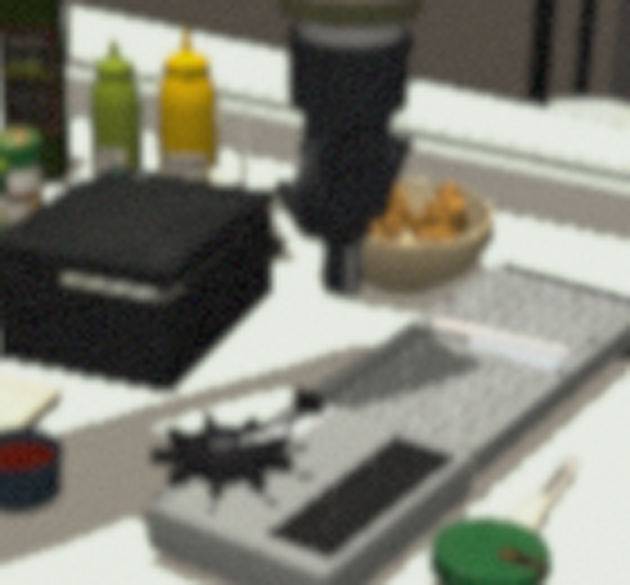

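The picture shows the shut fingers at (342,285) above the ramp, behind the knob at (310,402). Descending slowly.

Emit:
{"fn": "step_arm", "kwargs": {
  "targets": [
    {"dp": [0, 0, 0], "angular": [0, 0, 0], "fingers": 1},
    {"dp": [0, 0, 0.07], "angular": [0, 0, 0], "fingers": 1},
    {"dp": [0, 0, 0.14], "angular": [0, 0, 0], "fingers": 1},
    {"dp": [0, 0, 0.2], "angular": [0, 0, 0], "fingers": 1},
    {"dp": [0, 0, 0.25], "angular": [0, 0, 0], "fingers": 1},
    {"dp": [0, 0, 0.29], "angular": [0, 0, 0], "fingers": 1},
    {"dp": [0, 0, 0.31], "angular": [0, 0, 0], "fingers": 1},
    {"dp": [0, 0, 0.315], "angular": [0, 0, 0], "fingers": 1}
  ]
}}

```text
time: 15.0
tool_pos: [595.9, -221.3, 52.9]
tcp_rot: [-180.0, -0.0, 85.9]
ft_force: [0.0, 0.0, 0.4]
finger_gap: -0.1
grip_force: 0.0
```

Emit:
{"fn": "step_arm", "kwargs": {
  "targets": [
    {"dp": [0, 0, 0], "angular": [0, 0, 0], "fingers": 1},
    {"dp": [0, -0.01, 0], "angular": [0, 0, 0], "fingers": 1},
    {"dp": [0, -0.02, 0], "angular": [0, 0, 0], "fingers": 1},
    {"dp": [0, -0.03, 0], "angular": [0, 0, 0], "fingers": 1},
    {"dp": [0, -0.04, 0], "angular": [0, 0, 0], "fingers": 1},
    {"dp": [0, -0.05, 0], "angular": [0, 0, 0], "fingers": 1},
    {"dp": [0, -0.05, 0], "angular": [0, 0, 0], "fingers": 1},
    {"dp": [0, -0.05, 0], "angular": [0, 0, 0], "fingers": 1}
  ]
}}

```text
time: 16.0
tool_pos: [585.9, -220.6, 53.1]
tcp_rot: [180.0, -0.0, 85.9]
ft_force: [-0.1, 0.7, -0.0]
finger_gap: -0.1
grip_force: 0.0
```

```bash
python3 -c "
from h import *
s=sense();print(s['tool_pos'],s['tcp_rot'],s['ft_force'],s['finger_gap'])
go(4,91,52)
for c in ('scene','top'):
  snapshot(c)
  for r in pinpoint(c,'lock_knob')[:2]: print(c,r, at_z(c,r['at'],60))
"
```

```text
[ 585.90922548 -220.61747276   53.13646954] [ 1.79994872e+02 -7.42173646e-04  8.58948946e+01] [-0.12731367  0.65875559 -0.03638228] -0.126653409659685
t 16.0 goal [ 562.8 -218.9   52. ] dp [ 0.0004 -0.1161  0.0057] ang [ 0. -0. -0.]
scene {'at': [257.9, 205.2], 'conf': 0.44} [ 564.4232657  -213.11489152   60.        ]
top {'at': [144.4, 132.1], 'conf': 0.33} [729.53425455 152.11626295  60.        ]
```

Emit:
{"fn": "step_arm", "kwargs": {
  "targets": [
    {"dp": [0, -0.008, 0.003], "angular": [0, 0, 0], "fingers": 1},
    {"dp": [0, -0.016, 0.003], "angular": [0, 0, 0], "fingers": 1},
    {"dp": [0, -0.024, 0.003], "angular": [0, 0, 0], "fingers": 1},
    {"dp": [0, -0.032, 0.003], "angular": [0, 0, 0], "fingers": 1},
    {"dp": [0, -0.04, 0.003], "angular": [0, 0, 0], "fingers": 1},
    {"dp": [0, -0.048, 0.003], "angular": [0, 0, 0], "fingers": 1},
    {"dp": [0, -0.055, 0.003], "angular": [0, 0, 0], "fingers": 1},
    {"dp": [0, -0.06, 0.003], "angular": [0, 0, 0], "fingers": 1}
  ]
}}

```text
time: 17.2
tool_pos: [573.8, -219.7, 52.5]
tcp_rot: [-180.0, 0.0, 85.9]
ft_force: [0.8, -0.4, -0.3]
finger_gap: -0.2
grip_force: 0.0
```

Emit:
{"fn": "step_arm", "kwargs": {
  "targets": [
    {"dp": [0, -0.004, 0], "angular": [0, 0, 0], "fingers": 1},
    {"dp": [0, -0.008, 0], "angular": [0, 0, 0], "fingers": 1},
    {"dp": [0, -0.012, 0], "angular": [0, 0, 0], "fingers": 1},
    {"dp": [0, -0.016, 0], "angular": [0, 0, 0], "fingers": 1},
    {"dp": [0, -0.02, 0], "angular": [0, 0, 0], "fingers": 1},
    {"dp": [0, -0.024, 0], "angular": [0, 0, 0], "fingers": 1},
    {"dp": [0, -0.028, 0], "angular": [0, 0, 0], "fingers": 1},
    {"dp": [0, -0.032, 0], "angular": [0, 0, 0], "fingers": 1}
  ]
}}

```text
time: 18.2
tool_pos: [567.5, -219.3, 52.6]
tcp_rot: [180.0, -0.0, 85.9]
ft_force: [1.0, 0.3, -0.5]
finger_gap: -0.2
grip_force: 0.7
```

```bash
cat > k.py <<'E'
from h import *
s=sense();print(s['time'],s['tool_pos'].round(1),s['ft_force'].round(1),s['wrist_torque'].round(2))
print("rel y",(Ro.from_euler('z',-P[2],degrees=True).apply(s['tool_pos']-s2w(P,[-50,-158,0]))).round(1))
im=snapshot('scene')
ref=cv2.imread('pics/scene0.png')
# darkness centroid of knob + outline shift of slicer's near corner
t=ref[228:262,222:272]; r=cv2.matchTemplate(im[220:270,214:280],t,cv2.TM_CCOEFF_NORMED); v,_,_,l=cv2.minMaxLoc(r); print("slicer shift",l[0]-8,l[1]-8,round(v,3))
g=im[196:222,240:270].mean(2); np.set_printoptions(linewidth=250)
print(g[::1,::1].astype(int))
E
python3 k.py
```

```text
18.2 [ 567.5 -219.3   52.6] [ 1.   0.3 -0.5] [ 0.07 -0.33  0.04]
rel y [ 4.1 95.8 52.6]
slicer shift 0 0 0.07
[[213 226 229 230 230 230 230 230 230 227 217 190 159 136 121  99  66  41  28  31  33  34  40  59 110 169 211 224 230 230]
 [225 230 230 230 230 230 230 231 229 229 226 219 208 194 180 159 109  52  35  31  31  40  55  75 123 185 219 228 230 228]
 [229 229 231 229 231 230 230 230 230 228 229 228 225 222 219 197 132  65  32  29  29  52  64  80 130 189 220 226 225 219]
 [230 228 230 229 229 230 230 229 230 230 229 230 229 228 226 209 144  68  35  36  43  59  72  82 122 185 214 216 206 188]
 [230 229 230 232 230 230 230 229 231 230 229 230 230 230 227 213 144  70  32  32  43  62  75  78 109 160 185 183 166 139]
 [230 230 229 230 230 229 230 230 230 230 230 231 230 230 226 209 142  69  38  32  36  59  73  72  88 120 138 136 122 104]
 [229 230 230 230 229 230 231 230 229 229 229 229 226 226 221 203 139  67  35  33  44  65  72  69  76  94 107 103  98  92]
 [230 230 229 229 229 230 229 228 229 227 225 223 218 211 198 179 122  58  32  30  43  62  73  72  76  89  93  92  91  88]
 [229 
[... 1508 characters left out ...]
141 142 151 145 129 128 147 158 164 166 165 168 170 174 179 177 176 177 177 177 175]
 [ 70  65  67  92 112 117 128 138 139 126 109 102 102 102 124 149 159 164 168 172 173 176 175 177 176 176 177 174 175 177]
 [ 81  72  71  86 101  97  94 102  95  80  64  58  59  85 120 138 138 148 160 171 176 175 174 176 175 175 173 177 173 176]
 [ 71  66  60  63  67  62  55  54  51  45  38  45  53  86 113 125 126 138 158 172 175 176 178 175 173 174 174 173 174 175]
 [ 54  51  45  40  44  39  40  33  36  33  34  45  56  84 113 130 141 152 165 174 174 176 175 172 171 173 173 174 173 173]
 [ 41  36  39  38  36  34  36  31  28  32  36  40  45  70 103 140 160 166 174 174 174 175 176 173 172 173 177 172 174 165]]
```

Emit:
{"fn": "step_arm", "kwargs": {
  "targets": [
    {"dp": [0, -0.005, 0], "angular": [0, 0, 0], "fingers": 1},
    {"dp": [0, -0.01, 0], "angular": [0, 0, 0], "fingers": 1},
    {"dp": [0, -0.015, 0], "angular": [0, 0, 0], "fingers": 1},
    {"dp": [0, -0.02, 0], "angular": [0, 0, 0], "fingers": 1},
    {"dp": [0, -0.025, 0], "angular": [0, 0, 0], "fingers": 1},
    {"dp": [0, -0.03, 0], "angular": [0, 0, 0], "fingers": 1},
    {"dp": [0, -0.03, 0], "angular": [0, 0, 0], "fingers": 1},
    {"dp": [0, -0.03, 0], "angular": [0, 0, 0], "fingers": 1}
  ]
}}

```text
time: 19.25
tool_pos: [561.4, -218.9, 52.5]
tcp_rot: [-180.0, -0.0, 85.9]
ft_force: [1.2, 0.7, 0.4]
finger_gap: -0.0
grip_force: 0.5
```

```bash
sed -i 's/^print(g\[.*$//; s/v,_,_,l=/_,v,_,l=/' k.py
cat >> k.py <<'E'
im2=cv2.imread('pics/scene0.png')
for r in pinpoint('scene','lock_knob')[:1]+pinpoint('scene','pointer_tip')[:1]: print(r['at'],round(r['conf'],2))
E
python3 k.py
```

```text
19.25 [ 561.4 -218.9   52.5] [1.2 0.7 0.4] [ 0.08 -0.13  0.04]
rel y [ 4.1 89.7 52.5]
slicer shift 0 0 0.989
[254.8, 208.3] 0.57
```

Emit:
{"fn": "step_arm", "kwargs": {
  "targets": [
    {"dp": [0, -0.005, 0], "angular": [0, 0, 0], "fingers": 1},
    {"dp": [0, -0.01, 0], "angular": [0, 0, 0], "fingers": 1},
    {"dp": [0, -0.015, 0], "angular": [0, 0, 0], "fingers": 1},
    {"dp": [0, -0.02, 0], "angular": [0, 0, 0], "fingers": 1},
    {"dp": [0, -0.02, 0], "angular": [0, 0, 0], "fingers": 1},
    {"dp": [0, -0.02, 0], "angular": [0, 0, 0], "fingers": 1},
    {"dp": [0, -0.02, 0], "angular": [0, 0, 0], "fingers": 1},
    {"dp": [0, -0.02, 0], "angular": [0, 0, 0], "fingers": 1}
  ]
}}

```text
time: 20.4
tool_pos: [557.8, -218.7, 53.0]
tcp_rot: [180.0, 0.0, 85.9]
ft_force: [1.7, 1.2, 5.0]
finger_gap: -0.0
grip_force: 2.8
```

```bash
cat >> k.py <<'E'
print("knob px at rel y 87,80,72:",[proj('scene',s2w(P,[-46,-158+y,60])).round(1).tolist() for y in (87,80,72)])
E
python3 k.py
```

```text
20.4 [ 557.8 -218.7   53. ] [1.7 1.2 5. ] [ 0.11 -0.21 -0.02]
rel y [ 4.2 86.1 53. ]
slicer shift 0 0 0.99
[252.7, 207.8] 0.39
[252.2, 212.8] 0.8
knob px at rel y 87,80,72: [[258.6, 206.4], [257.2, 207.4], [255.7, 208.4]]
```

Emit:
{"fn": "step_arm", "kwargs": {
  "targets": [
    {"dp": [0, 0.002, -0.005], "angular": [0, 0, 0], "fingers": 1},
    {"dp": [0, 0.002, -0.01], "angular": [0, 0, 0], "fingers": 1},
    {"dp": [0, 0, -0.01], "angular": [0, 0, 0], "fingers": 1},
    {"dp": [0, -0.003, -0.01], "angular": [0, 0, 0], "fingers": 1},
    {"dp": [0, -0.006, -0.01], "angular": [0, 0, 0], "fingers": 1},
    {"dp": [0, -0.01, -0.01], "angular": [0, 0, 0], "fingers": 1},
    {"dp": [0, -0.01, -0.01], "angular": [0, 0, 0], "fingers": 1},
    {"dp": [0, -0.01, -0.01], "angular": [0, 0, 0], "fingers": 1}
  ]
}}

```text
time: 21.55
tool_pos: [555.6, -218.4, 54.5]
tcp_rot: [180.0, 0.0, 85.9]
ft_force: [-0.0, -0.8, 0.2]
finger_gap: -0.2
grip_force: 0.0
```

```bash
python3 k.py
```

```text
21.55 [ 555.6 -218.4   54.5] [-0.  -0.8  0.2] [-0.01  0.03  0.01]
rel y [ 4.1 83.8 54.5]
slicer shift 0 0 0.99
[254.8, 206.5] 0.48
[251.2, 216.6] 0.84
knob px at rel y 87,80,72: [[258.6, 206.4], [257.2, 207.4], [255.7, 208.4]]
```

Run:
```python
from h import *
np.set_printoptions(linewidth=250)
im=snapshot('scene'); cv2.imwrite('pics/i.png',im)
g=im.mean(2).astype(int); print(g[198:226,236:266])
```

```text
[[128 180 213 227 228 230 229 230 230 231 229 228 223 217 207 197 177 140  90  44  28  30  34  43  49  76 140 203 224 228]
 [176 214 225 230 231 230 230 230 229 229 229 229 229 228 226 223 212 173 110  56  30  34  38  57  64  82 147 211 227 229]
 [214 225 229 229 229 229 230 230 229 230 230 230 230 230 230 228 221 184 119  59  35  35  46  67  73  83 145 210 224 223]
 [226 229 230 229 229 229 229 230 230 230 229 230 231 230 231 229 221 186 120  57  34  28  46  67  73  84 140 200 213 203]
 [229 230 230 230 230 229 229 230 230 229 229 230 231 230 228 228 222 186 120  56  35  33  48  70  75  76 125 171 178 157]
 [230 230 230 229 229 230 229 230 230 228 230 229 230 229 227 227 217 179 113  56  32  32  53  71  75  75  98 131 132 117]
 [230 231 230 230 230 228 229 230 230 228 228 227 225 223 223 218 199 160 100  50  28  37  54  76  76  72  86 101 104  99]
 [230 229 229 229 230 229 228 227 225 224 224 219 211 202 200 191 166 130  81  42  31  35  53  76  78  70  83  93  92  90]
 [229 229 228 229 227 225 223 220 210 201 200 192 175 166 164 156 142 113  68  42  35  36  54  76  77  74  80  86  8
[... 1644 characters left out ...]
 41  42  36  35  32  30  42  52  86 113 131 139 150 165 173 172 174 177 174 174 174]
 [ 36  42  42  44  35  37  32  37  37  40  36  30  31  27  31  35  47  71 103 139 160 168 170 174 174 175 173 176 175 175]
 [ 30  36  36  39  36  34  38  32  36  33  30  28  25  28  29  34  41  52  90 137 164 172 172 174 175 173 174 172 172 175]
 [ 33  31  34  33  34  34  31  35  33  35  35  29  38  48  51  51  49  57  89 134 158 169 169 172 173 175 174 176 174 172]
 [ 30  36  37  33  32  26  34  27  25  30  34  39  58  77  91  95  91  92 113 140 151 154 156 165 172 172 175 174 169 163]
 [ 40  37  36  30  31  29  32  37  37  34  35  44  73 108 128 138 135 135 141 152 143 138 139 151 167 173 172 170 163 142]]
```

Run:
```python
from h import *
f=lambda x,y,z:proj('scene',s2w(P,[-50+x,-158+y,z])).round(1).tolist()
print("tip corners",[f(4+dx,83.8+dy,54.5) for dx in(-11,11) for dy in(-6,6)])
for y in (87,80,72): print(y,"top",[f(4+dx,y+dy,60) for dx in(-10,10) for dy in(-5.5,5.5)],"bot",[f(4+dx,y+dy,47) for dx in(-10,10) for dy in(-5.5,5.5)])
# dark (<60) region in g.png-time scene (knob before lock), for reference
a=cv2.imread('pics/scene0.png').mean(2); b=cv2.imread('pics/i.png').mean(2)
c=cv2.resize(cv2.imread('pics/g.png'),None,fx=1/6,fy=1/6,interpolation=cv2.INTER_AREA).mean(2)
np.set_printoptions(linewidth=250)
print("before, rows 203-219, cols 240-266");print(c[33:50,50:77].astype(int))
```

```text
tip corners [[253.6, 208.3], [255.9, 206.7], [260.0, 210.4], [262.2, 208.8]]
87 top [[254.7, 206.2], [256.8, 204.8], [260.4, 208.1], [262.5, 206.7]] bot [[254.6, 210.2], [256.7, 208.7], [260.3, 212.1], [262.4, 210.6]]
80 top [[253.3, 207.1], [255.4, 205.7], [259.1, 209.1], [261.2, 207.6]] bot [[253.2, 211.1], [255.4, 209.6], [259.0, 213.0], [261.1, 211.5]]
72 top [[251.7, 208.2], [253.9, 206.7], [257.5, 210.1], [259.6, 208.7]] bot [[251.7, 212.2], [253.8, 210.7], [257.4, 214.1], [259.6, 212.6]]
before, rows 203-219, cols 240-266
[[230 230 231 230 229 230 230 230 230 230 229 230 230 230 230 229 229 230 229 229 228 225 219 211 199 182 166]
 [229 229 230 230 229 231 230 230 229 230 230 230 230 230 229 228 226 226 228 227 224 216 202 191 177 160 146]
 [230 229 230 230 230 230 230 230 230 229 230 231 231 230 228 222 212 209 214 212 208 197 182 168 153 139 132]
 [230 230 229 229 230 230 229 230 230 230 230 229 230 228 221 196 168 166 170 170 171 169 159 145 133 132 144]
 [228 230 231 230 230 230 230 230 229 230 229 230 230 225 207 160 116 102 110 114 123 133 134 129 131 146 168]
 [229 229 
[... 622 characters left out ...]
 197 193 189 183 181 178 175 177]
 [159 165 168 150 113  83  85 116 148 174 201 212 207 184 171 188 209 216 214 202 192 184 177 177 175 176 176]
 [ 98 102 108  97  84  79  92 113 139 166 188 197 190 171 169 195 213 212 203 189 179 178 177 176 176 177 177]
 [ 62  61  68  81  96 106 123 141 151 161 166 166 158 146 157 184 198 193 184 177 175 176 177 176 176 176 176]
 [ 68  63  68  90 108 115 127 140 142 132 119 111 108 110 137 163 172 172 171 174 175 176 175 176 176 177 177]
 [ 77  72  71  86  96  93  95  97  95  84  69  57  62  83 119 140 144 149 162 172 175 176 176 175 176 174 175]
 [ 70  64  61  64  68  60  56  52  51  43  37  39  55  82 113 125 126 138 157 170 175 176 175 175 175 174 174]]
```

Emit:
{"fn": "step_arm", "kwargs": {
  "targets": [
    {"dp": [0, -0.003, 0], "angular": [0, 0, 0], "fingers": 1},
    {"dp": [0, -0.006, 0], "angular": [0, 0, 0], "fingers": 1},
    {"dp": [0, -0.01, 0], "angular": [0, 0, 0], "fingers": 1},
    {"dp": [0, -0.01, 0], "angular": [0, 0, 0], "fingers": 1},
    {"dp": [0, -0.01, 0], "angular": [0, 0, 0], "fingers": 1},
    {"dp": [0, -0.01, 0], "angular": [0, 0, 0], "fingers": 1},
    {"dp": [0, -0.01, 0], "angular": [0, 0, 0], "fingers": 1},
    {"dp": [0, -0.01, 0], "angular": [0, 0, 0], "fingers": 1}
  ]
}}

```text
time: 22.75
tool_pos: [554.5, -218.4, 54.7]
tcp_rot: [179.9, 0.0, 85.9]
ft_force: [5.6, -0.7, -4.2]
finger_gap: -0.1
grip_force: 2.9
```

```bash
python3 k.py; python3 -c "
from h import *
np.set_printoptions(linewidth=250)
g=snapshot('scene').mean(2).astype(int); print(g[205:214,244:266])"
```

```text
22.75 [ 554.5 -218.4   54.7] [ 5.6 -0.7 -4.2] [-0.12 -1.01 -0.05]
rel y [ 4.1 82.7 54.7]
slicer shift 0 0 0.99
[255.1, 207.6] 0.56
[252.7, 214.2] 0.8
knob px at rel y 87,80,72: [[258.6, 206.4], [257.2, 207.4], [255.7, 208.4]]
[[228 226 223 223 219 210 202 192 163 117  68  42  31  35  54  77  76  67  81  94  92  92]
 [219 210 203 201 194 175 164 156 136 100  59  35  24  34  58  74  75  70  80  90  87  87]
 [191 172 165 163 157 147 144 136 125  90  55  35  33  35  59  77  77  72  78  83  86  91]
 [157 148 143 144 139 141 139 132 110  78  49  26  20  38  54  77  76  80  86  89  93  95]
 [142 138 141 138 140 139 139 125  98  61  37  32  27  27  51  70  84  98 105 103 101 100]
 [141 137 139 137 138 141 134 122  88  51  30  21  27  27  46  67  90 113 119 117 108 102]
 [145 133 129 132 135 137 134 118  86  49  27  29  17  29  46  78 104 125 124 118 106 102]
 [152 120 107 116 128 129 128 119  95  63  47  38  34  44  65  94 119 127 119 110 106 101]
 [144  99  77  94 109 118 130 127 110  86  65  67  67  67  84 104 120 118 112 102 105 111]]
```

Force has risen to 5.6 N while the knob no longer moves: the slide is at its stop. Backing off and lifting away.

Emit:
{"fn": "step_arm", "kwargs": {
  "targets": [
    {"dp": [0, 0.03, 0], "angular": [0, 0, 0], "fingers": 1},
    {"dp": [0, 0.07, 0], "angular": [0, 0, 0], "fingers": 1},
    {"dp": [0, 0.12, -0.1], "angular": [0, 0, 0], "fingers": 1},
    {"dp": [0, 0.12, -0.3], "angular": [0, 0, 0], "fingers": 1},
    {"dp": [0.1, 0.12, -0.5], "angular": [0, 0, 0], "fingers": 1},
    {"dp": [0.35, 0.05, -0.7], "angular": [0, 0, 0], "fingers": 1},
    {"dp": [0.6, 0, -0.8], "angular": [0, 0, 0], "fingers": 1},
    {"dp": [0.9, 0, -0.8], "angular": [0, 0, 0], "fingers": 1}
  ]
}}

```text
time: 23.95
tool_pos: [567.7, -37.9, 217.8]
tcp_rot: [179.7, 0.0, 85.8]
ft_force: [0.8, 0.0, -0.6]
finger_gap: -0.1
grip_force: 0.0
```

Run:
```python
from h import *
np.set_printoptions(linewidth=250)
s=sense(); print(s['tool_pos'],s['time'])
im=snapshot('scene');cv2.imwrite('pics/j.png',im); g=im.mean(2).astype(int)
print("knob now");print(g[203:216,246:264])
a=cv2.imread('pics/scene0.png')
for n,(r0,r1,c0,c1) in dict(slicer=(228,262,222,272),jar=(235,275,282,314),ram=(212,236,182,208)).items():
    r=cv2.matchTemplate(im[r0-8:r1+8,c0-8:c1+8],a[r0:r1,c0:c1],cv2.TM_CCOEFF_NORMED);_,v,_,l=cv2.minMaxLoc(r);print(n,l[0]-8,l[1]-8,round(v,3))
for l in('pointer_tip','fifth_mark','lock_knob'):
    for r in pinpoint('scene',l)[:1]: print(l,r)
t=snapshot('top');cv2.imwrite('pics/k.png',t)
for l in('pointer_tip','fifth_mark','lock_knob'):
    for r in pinpoint('top',l)[:1]: print(l,r)
f=lambda c,x,y,z:proj(c,s2w(P,[-50+x,-158+y,z])).round(1).tolist()
print('top pred tip60',f('top',20.5,35.5,60),'mark',f('top',25.5,44.2,47),'hub',f('top',0,0,60),'knob72',f('top',4,72,60),'87',f('top',4,87,60))
print(t.mean(2).astype(int)[184:220,250:275])
```

```text
[567.69076468 -37.91836308 217.81610369] 23.95
knob now
[[229 230 229 229 230 230 229 229 230 230 229 230 230 229 227 224 217 212]
 [229 230 228 230 229 230 231 230 230 230 230 229 228 226 224 215 203 188]
 [230 230 231 230 230 231 229 230 229 230 229 229 224 217 211 202 182 169]
 [229 230 229 230 230 229 227 225 225 225 226 223 213 198 183 178 161 145]
 [230 230 229 230 230 228 219 207 198 208 213 207 189 170 161 154 142 128]
 [229 229 229 230 228 222 198 161 144 157 171 163 156 155 153 154 143 141]
 [229 229 230 230 228 216 172 110  82  95 108 111 123 138 160 177 181 172]
 [227 228 230 229 227 211 150  84  48  46  51  65  86 122 165 203 210 199]
 [218 223 227 227 222 205 148  82  41  29  36  42  81 137 190 216 218 203]
 [183 202 216 218 216 207 163 110  67  60  58  66 107 165 207 215 209 190]
 [127 161 186 194 209 211 190 142 111 110 116 117 144 186 205 205 188 178]
 [ 84 113 144 174 198 210 198 166 150 166 172 171 179 186 190 186 179 177]
 [ 88 114 138 168 185 197 190 174 173 193 202 198 188 183 179 178 178 177]]
slicer 0 0 0.999
jar 0 0 0.989
ram 0 0 0.934
pointer_tip {'at': [252
[... 3382 characters left out ...]
  69  70  67  56  45  40  39  39  41  57  95 127 139 141 145 151 155 153 154 155]
 [ 40  39  41  47  63  70  70  68  58  45  40  39  40  42  72 126 150 155 155 154 155 155 154 154 155]
 [ 40  40  41  45  60  67  68  65  53  44  40  40  39  41  75 132 153 156 155 155 155 155 154 155 155]
 [ 40  40  40  42  50  56  57  53  45  41  40  39  39  41  71 127 150 155 155 155 156 156 154 155 156]
 [ 41  40  40  41  42  43  44  43  41  40  40  40  40  42  60 102 131 145 153 155 156 156 155 155 156]
 [ 41  40  40  40  40  40  41  40  40  40  41  40  43  48  51  62  81 109 133 150 155 156 155 156 155]
 [ 43  41  41  40  41  41  40  41  41  41  41  43  55  81  81  63  53  63  92 133 151 155 155 155 156]]
```

```bash
python3 -c "
from h import *
print(hand_in())"
```

```text
the job is handed in; nothing more can be done
None
```

The wheel is on the fifth thickness mark, reached with two fingertip clicks from the third. The lock slide is pushed to its stop, and the pictures show the slicer, ramekin and jar where they were. I handed the job in at about 24 s; the result of the judging was not shown.

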